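Seat a drilled bar in its fixture, clamp it and point out the hole to be tapped

TASK

Get the rusty drilled flat bar ready for tapping in the drilling fixture: push it along the rest strips until its end is fully home against the two stop dowels, then push the red handle of the fixture's toggle clamp upright until the clamp is shut on the bar. Then point out the hole to be tapped, the one at the bar's free end away from the clamp: bring the fingertips over the middle of the hole, two or three centimetres above the bar, and stay there pointing, touching nothing, for at least two seconds and until you finish. Everything is done by pushing with the fingertips: lift nothing, and everything else on the bench stays where it lies.

Things in the scene. Friction and masses are not known exactly. Their poses are not given: they have to be found in the camera images.
- fixture: Drilling fixture screwed to the bench, fixed: grey base plate 104 (x) x 312 (y) x 12 mm. Origin: centre of its underside; z up, y along the bar's slide, the clamp stands at its -y end. Steel rest strips for the bar, y -58 to +148 mm, tops 18 mm above the bench. Two side guides 42.4 mm apart, y -54 to +18 mm, tops 23 mm above the bench.
- bar: Rusty brown drilled flat bar, 40 (x) x 110 (y) x 8 mm, about 0.3 kg, loose on the rest strips, its stop end between the side guides (1.2 mm play each side), 26 to 51 mm short of the stop at the start. Origin: centre of its underside; y along it, +y to the free end, to be pushed towards -y. Home when its origin is 55 mm from the stop line (3 mm more is allowed).
- bar_hole (a point): Centre of the drilled hole at the bar's free (+y) end, 35 mm from its middle, on its top face (26 mm above the bench). It moves with the bar. The hole at the other end is not meant.
- stop_line (a point): Where the middle of the bar's end meets the two 8 mm steel stop dowels, at the height of the tops of the rest strips, 61 mm to -y of the fixture's origin. Same axes as the fixture.
- hold_down: Vertical toggle clamp with a red handle, bolted on the fixture's riser, about 57 x 137 x 176 mm. Origin: on the middle line of the fixture, 14 mm to -y of the stop line, at its underside (24.5 mm above the bench); its arm reaches to +y over the bar, foot 54 mm from the origin. Shut, the arm's top is 85 mm above the bench.
- lever_pivot (a point): Point on the fixed axis of the toggle clamp's lever; the axis is parallel to the fixture's x. 76 mm above the bench.
- lever_end (a point): Centre of the end face of the red handle, 124 mm from the pivot. It moves with the lever. The handle is a red grip 24 mm thick, the last 78 mm of the lever.
- hold_down_lever (a joint): Clamp lever's angle in rad. 0: handle upright, clamp shut (under 0.05, foot bearing on the bar). It grows as the handle leans back to the fixture's -y, away from the bar; starts at 0.8 to 1.03, limit 1.05. The clamp arm is linked to it (1.25 times the angle): up when open, its foot lands on the bar, 40 mm from the stop end, near lever 0. Stiff (5 to 8 N at the handle's end); stays where left.
- punch: Grey steel centre punch lying on the bench, 11 x 116 x 11 mm, long axis y. Not part of the job: leave it alone. Origin: centre of its underside.
- marker: White paint marker with a yellow cap lying on the bench, 18 x 126 x 18 mm, long axis y. Not part of the job: leave it alone. Origin: centre of its underside.
- tape: Yellow and black tape measure standing on the bench, 32 x 82 x 66 mm high, long axis y. Not part of the job: leave it alone. Origin: centre of its underside.
- bolt: Zinc-plated M16 bolt lying on the bench, 27 x 80 x 24 mm, long axis y. Not part of the job: leave it alone. Origin: centre of its underside.
Things that resemble listed ones, but are neither listed nor needed, are in the scene too. Leave any orange or yellow look-alike of the bar alone.

How it is judged:
On the way, in this order (a step that is already met when the one before it is completed fails the run):
1. the bar is pushed home: its end is within 3 mm of the stop dowels, the clamp still open (y of bar in the frame of stop_line between 0.05 and 0.058 m and z of bar in the frame of stop_line below 0.003 m and value of joint hold_down_lever above 0.4 rad), for 0.2 s.
2. with the bar home, the clamp is shut on it (lever under 0.05 rad, its foot bearing on the bar) (y of bar in the frame of stop_line between 0.05 and 0.058 m and z of bar in the frame of stop_line below 0.003 m and value of joint hold_down_lever below 0.05 rad and contact force between hold_down and bar above 0.1 N), for 0.2 s.
3. the grasp point dwells 1.5 s within 15 mm of the free-end hole's axis and no more than 65 mm above the bar, the robot touching nothing (all of step 2 and horizontal distance between the grasp point and bar_hole below 0.015 m and z of the grasp point in the frame of bar_hole between 0 and 0.065 m and contact force between each of the arm, the fingers and anything else below 0.2 N), for 1.5 s.
At the end, for the whole second after the job is handed in: The bar lies at rest on the strips within 3 mm of the stop, the clamp lever is under 0.05 rad with the foot bearing on the bar, and the fingertips are still held over the hole at the bar's free end: grasp point within 15 mm of it sideways and no more than 65 mm above it, no contact (all of step 3 and linear speed of bar below 0.01 m/s); the robot touches nothing.
It fails at once if the bar is lifted off the rest strips (more than 10 mm) (z of bar in the frame of stop_line above 0.01 m).
It fails at once if the bar is tipped (more than 0.15 rad) (angle between bar's own z axis and vertical above 0.15 rad).
It fails at once if another thing on the bench is moved more than 20 mm (distance of any of punch, marker, tape, bolt from where it was at the start of the episode above 0.02 m).
It also fails if it takes over 56 s, if anything falls off the work surface, if the arm or the gripper's body presses on something with over 40 N, if the wrist force passes 120 N, or if a joint passes its speed limit or range.

ROBOT

A 6-joint arm with a two-finger parallel gripper is mounted at the origin on the work surface; the furniture and walls round the work are solid. World frame = base frame: x ahead of the robot, y to its left, z up, the work surface at z = 0. Lengths are in m, angles in rad, forces in N, time in s.
With the tool pointing down it reaches from about 0.25 to 0.725 m from the base axis. Payload 4 kg.
Tool frame: the origin (TCP) lies midway between the tips of the shut fingers; the grasp point (between the pads) lies 19 mm behind it; y points along the fingers, z is the direction in which the jaws open and shut, and the axes are right-handed (so a half turn about y gives the same grasp; the last joint's range is limited). The gripper opens to 85 mm and grips with 20 to 120 N. Pads are 22 mm wide; open, the fingers measure 114 mm over their backs; the gripper's body (76 mm by 85 mm) begins 54 mm behind the grasp point. The pads swing forward as they close: fully open they stand 13 mm farther back than shut.
Start: joints at [-1.104, 0.241, 0.005, 1.335, 0, 1.571], TCP at [0.225, -0.447, 0.231] pointing down, gripper open.
Joint ranges: [-2.72, 2.72], [-1.05, 1.87], [-1.09, 1.28], [-1.99, 2.15], [-1.42, 1.44], [-3.14, 3.14]. Speed limits (rad/s): [2.79, 2.79, 3.14, 3.14, 3.14, 3.14].

INTERFACE

Orientations are given as a unit quaternion [x, y, z, w].
In Python, from workcell import bot gives the robot as it stands. The module is installed in compiled form; this text tells all that it offers.
- The arm moves only by the shell command python3 -m handwheel 'ROWS' [OPENING]. ROWS is JSON, a list of rows, each a list of 6 numbers: the shift along the tool's x, y, z in units of 25 mm (1.0 is 25 mm), then the turn, a rotation vector about the tool's x, y, z in units of 10 degrees (1.0 is 10 degrees). A call has exactly 5 rows; each row is the pose to reach, as a shift and turn from the pose commanded when the call began, along the tool's axes at that moment; what a row does not reach only later rows make up. A row lasts 1/8 s, in which the tool goes at most 62.5 mm and 10.7 degrees, less where a joint would pass 70% of its speed; a pose out of reach is approached as far as the arm can. A call with a gripper value outside its range is refused whole. OPENING is the gripper command: -1 is shut, 1 is fully open, values between are in proportion, set as the call begins (- or left out, the last holds). The fingers move at their own pace and stop on an object; the grip force is fixed at half the most. Time passes only in rows, so rows that repeat a pose let the fingers close, or fill a call up. It gives the time, the measured TCP pose, the force and the opening at its end, in the units of the state.
- bot.get_obs(): the state, without advancing time (a new reading comes with each control period).
- bot.camera(name): name is "scene" or "top" or "wrist"; returns a dict with "color" (480x640x3 uint8, red, green, blue), "fx", "fy", "cx", "cy" (pixels), "rvec" (rotation vector, rad) and "tvec" (3), from world to camera coordinates, as OpenCV has them. Camera axes: x right, y down, z forward; pixel columns grow to the right and rows downward; lengths in m; the calibration is good to about 2 mm. The wrist camera is an equidistant fisheye: a pixel r from the principal point sees the ray r / f radians off the axis. A picture is of the moment at which its call begins. There is no depth.
- bot.job_done(): hands the job in, once; it reports no verdict.
The state is a dict: "clock": time; "joint_pos": joint angles; "joint_vel": joint speeds; "tau": joint torques, N m; "eef_pos": TCP position; "tool_rot": TCP orientation; "ft_force": force on the tool from outside, world axes, zero at the start; "ft_torque": the same for the moment, N m; "grip_width": finger opening in m.
Only numpy, scipy, OpenCV 4.12 (cv2) and the standard library are available. Lean on these libraries where they do the work, as an engineer would, in place of code of your own. Each camera call takes 0.05 s, during which the arm holds its last target.

## Working session

There is one attempt and no reset: what is moved stays moved. The work goes in short steps, Python scripts to look and compute and a shell command to move; the robot and the scene stay as the last step left them, time stands still between calls to the robot, and variables do not carry over. Pictures are saved under pics/ and viewed, and the job is handed in when it is done.

```bash
mkdir -p pics
cat > h.py <<'E'
import numpy as np,cv2
from workcell import bot
from scipy.spatial.transform import Rotation as R
def ray(c,px):
    u,v=px
    Rm=cv2.Rodrigues(np.array(c["rvec"],float))[0]; t=np.array(c["tvec"],float).ravel()
    d=Rm.T@np.array([(u-c["cx"])/c["fx"],(v-c["cy"])/c["fy"],1.]); o=-Rm.T@t
    return o,d
def onz(c,px,z):
    o,d=ray(c,px); return o+d*(z-o[2])/d[2]
def proj(c,p):
    return cv2.projectPoints(np.array(p,float).reshape(-1,1,3),np.array(c["rvec"],float),np.array(c["tvec"],float),np.array([[c["fx"],0,c["cx"]],[0,c["fy"],c["cy"]],[0,0,1.]]),None)[0].reshape(-1,2)
def save(c,n): cv2.imwrite("pics/"+n,c["color"][:,:,::-1])
def st():
    o=bot.get_obs(); 
    for k in("clock","joint_pos","eef_pos","tool_rot","ft_force","grip_width"):print(k,np.round(o[k],4))
    print(np.round(R.from_quat(o["tool_rot"]).as_matrix(),3))
E
python3 - <<'E'
from h import *
for n in("scene","top"): 
    c=bot.camera(n); save(c,n+"0.png"); np.save(n+"0.npy",c,allow_pickle=True)
    print(n,{k:np.round(v,3) for k,v in c.items() if k!="color"})
st()
E
```

```text
scene {'fx': np.float64(459.226), 'fy': np.float64(459.226), 'cx': np.float64(316.264), 'cy': np.float64(236.13), 'rvec': array([ 2.087, -0.524,  0.317]), 'tvec': array([-0.337,  0.218,  1.103])}
top {'fx': np.float64(504.521), 'fy': np.float64(504.521), 'cx': np.float64(316.861), 'cy': np.float64(238.967), 'rvec': array([ 2.17 , -2.153,  0.131]), 'tvec': array([-1.000e-03,  4.130e-01,  1.359e+00])}
clock 0.1
joint_pos [-1.104   0.2414  0.0039  1.3352  0.      1.5708]
eef_pos [ 0.2248 -0.446   0.2305]
tool_rot [-0.1637  0.6886 -0.6873  0.1634]
ft_force [ 0.2797 -0.5428 -0.2865]
grip_width 0.0852
[[-0.893 -0.001  0.45 ]
 [-0.45   0.002 -0.893]
 [-0.    -1.    -0.002]]
```

View pics/scene0.png

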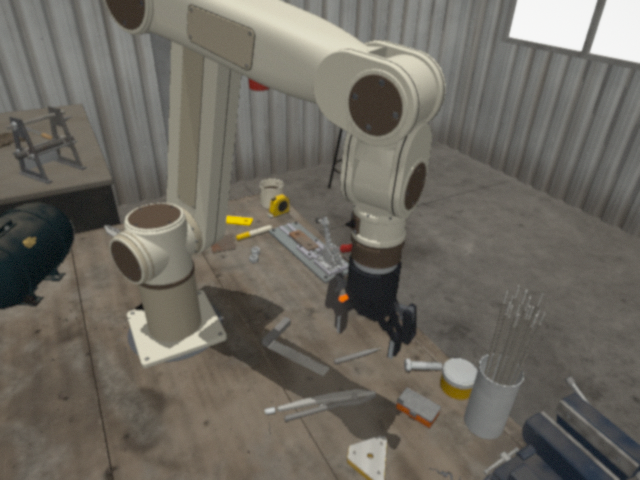

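View pics/top0.png

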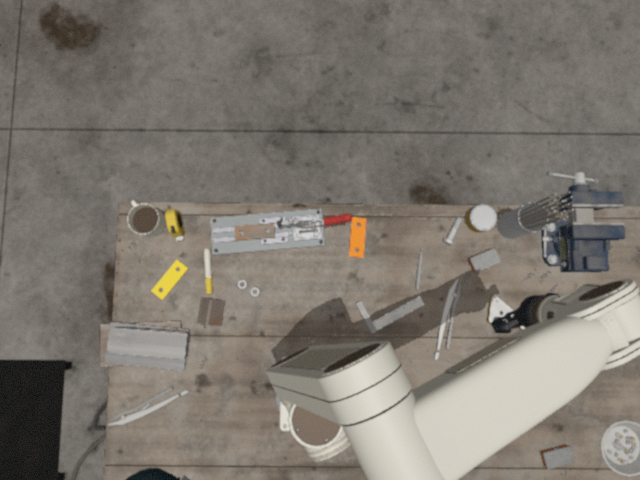

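The top view shows the fixture at (268,232) with the rusty bar at about (250,232), and the red handle leaning right at (338,219). The things that could be taken for the bar are the orange plate (358,238), the yellow plate (169,280), the brown block (211,311) and the grey plates (396,313). The rusty bar on the strips fits the description, so I'll check it in a close crop.

Run:
```python
from h import *
c=np.load("top0.npy",allow_pickle=True).item()
im=c["color"][195:265,195:375,::-1]
cv2.imwrite("pics/crop0.png",cv2.resize(im,None,fx=4.4,fy=4.4,interpolation=cv2.INTER_CUBIC))
hsv=cv2.cvtColor(c["color"],cv2.COLOR_RGB2HSV)
for px,z in [((213,215),.012),((323,210),.012),((325,245),.012),((214,252),.012)]: print(px,onz(c,px,z).round(4))
```

```text
(213, 215) [0.4794 0.2918 0.012 ]
(323, 210) [ 0.496  -0.0141  0.012 ]
(325, 245) [ 0.3979 -0.0203  0.012 ]
(214, 252) [0.3761 0.2858 0.012 ]
```

View pics/crop0.png

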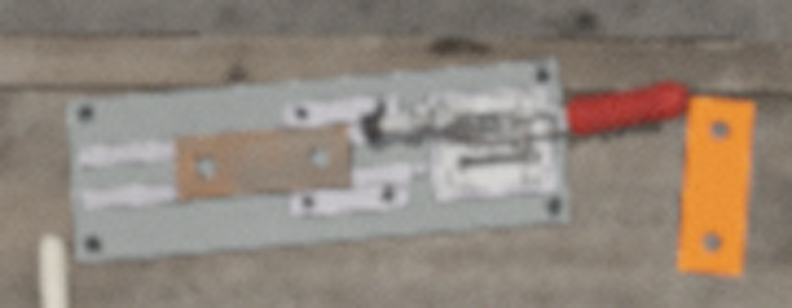

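Run:
```python
from h import *
c=np.load("top0.npy",allow_pickle=True).item()
P=lambda p,z: onz(c,((p[0]+.5)/4.4+194.5,(p[1]+.5)/4.4+194.5),z)
C=[P(p,.012) for p in [(68,103),(556,60),(570,218),(78,260)]]
print(np.round(C,4)); 
cen=np.mean(C,0); yd=(C[0]+C[3]-C[1]-C[2])/2; print(np.linalg.norm(yd)); yd/=np.linalg.norm(yd)
xd=np.array([yd[1],-yd[0],0])
print("cen",cen,"yd",yd,"yaw deg",np.degrees(np.arctan2(-yd[0],yd[1])), "width",np.linalg.norm(C[0]-C[3]))
for n,p,z in [("free hole",(207,167),.026),("other hole",(320,158),.026),("b1",(176,138),.026),("b2",(180,198),.026),("b3",(350,128),.026),("b4",(352,187),.026),("grip base",(570,117),.13),("grip end",(688,98),.13)]:
    w=P(p,z); print(n,w.round(4),"fix x,y",np.round([(w-cen)@xd,(w-cen)@yd],4))
print("stop",cen-.061*yd)
np.save("fix.npy",np.array([cen,xd,yd]))
```

```text
[[ 0.4708  0.2997  0.012 ]
 [ 0.5009 -0.0085  0.012 ]
 [ 0.4003 -0.0179  0.012 ]
 [ 0.3713  0.2902  0.012 ]]
0.30957489178990094
cen [0.43582098 0.14087182 0.012     ] yd [-0.09533747  0.99544501  0.        ] yaw deg 5.470743565303928 width 0.09995182722122889
free hole [0.4289 0.2088 0.026 ] fix x,y [-0.0004  0.0683]
other hole [0.4351 0.1385 0.026 ] fix x,y [-0.0009 -0.0023]
b1 [0.447  0.2286 0.026 ] fix x,y [0.0195 0.0863]
b2 [0.4093 0.2251 0.026 ] fix x,y [-0.0184  0.0864]
b3 [0.4542 0.1201 0.026 ] fix x,y [ 0.0163 -0.0224]
b4 [0.4171 0.1182 0.026 ] fix x,y [-0.0208 -0.0208]
grip base [ 0.4461 -0.0157  0.13  ] fix x,y [-0.0047 -0.1568]
grip end [ 0.4578 -0.0839  0.13  ] fix x,y [ 0.0004 -0.2258]
stop [0.44163657 0.08014967 0.012     ]
```

```bash
cat >> h.py <<'E'
def fx(): return np.load("fix.npy")
def W(x,y,z):
    c,xd,yd=fx(); p=c+x*xd+y*yd; p[2]=z; return p
def go(x,y,z,ori=True):
    "target in fixture frame; tool x=-yd, tool y down, tool z=+xd"
    c,xd,yd=fx(); o=bot.get_obs(); Rt=R.from_quat(o["tool_rot"])
    T=R.from_matrix(np.array([-yd,[0,0,-1],xd]).T)
    print("to",W(x,y,z).round(4),"shift",(Rt.inv().apply(W(x,y,z)-o["eef_pos"])/.025).round(2),"turn",(np.degrees((Rt.inv()*T).as_rotvec())/10).round(2))
def infix():
    c,xd,yd=fx(); o=bot.get_obs(); d=np.array(o["eef_pos"])-c
    print("t",o["clock"],"tcp fix",np.round([d@xd,d@yd,o["eef_pos"][2]],4),"F",np.round(o["ft_force"],1),"q",np.round(o["joint_pos"],2))
E
python3 -c "
from h import *
go(0,.13,.30)"
```

```text
to [0.4234 0.2703 0.3   ] shift [-19.99  -2.74 -22.02] turn [ 0.01 -6.87 -0.01]
```

```bash
python3 -m handwheel '[[-1.2,-0.7,-1.3,0,-0.6,0],[-2.6,-1.4,-2.8,0,-1.2,0],[-4,-2.1,-4.4,0,-1.8,0],[-5.4,-2.7,-6,0,-2.5,0],[-6.8,-2.7,-7.5,0,-3.2,0]]' -1; python3 -c "
from h import *
infix();go(0,.13,.30)"
```

```text
clock: 0.72
eef_pos: [0.2929, -0.2013, 0.2998]
tool_rot: [0.347, -0.615, 0.616, -0.348]
ft_force: [1.5, 0.2, -1.2]
grip_width: 0.0004
t 0.725 tcp fix [-0.1748 -0.327   0.2998] F [ 1.5  0.2 -1.2] q [-0.6  -0.07 -0.17  1.48  0.    1.51]
to [0.4234 0.2703 0.3   ] shift [-18.85  -0.02  -5.26] turn [-0.01 -3.65  0.  ]
```

```bash
python3 -m handwheel '[[-1.9,0,-0.5,0,-0.4,0],[-3.8,0,-1,0,-0.8,0],[-5.8,0,-1.6,0,-1.2,0],[-7.8,0,-2.2,0,-1.6,0],[-9.6,0,-2.7,0,-2,0]]'; python3 -c "
from h import *
infix();go(0,.13,.30)"
```

```text
clock: 1.35
eef_pos: [0.3592, 0.0394, 0.2986]
tool_rot: [0.449, -0.546, 0.546, -0.449]
ft_force: [-0.1, -0.0, 0.0]
grip_width: -0.0003
t 1.35 tcp fix [-0.086  -0.0937  0.2986] F [-0.1 -0.   0. ] q [ 0.11 -0.06 -0.15  1.47 -0.    1.87]
to [0.4234 0.2703 0.3   ] shift [-9.56 -0.06  0.75] turn [ 0.   -1.66  0.  ]
```

```bash
python3 -m handwheel '[[-1.9,0,0.1,0,-0.4,0],[-3.9,0,0.3,0,-0.8,0],[-5.9,0,0.5,0,-1.2,0],[-7.9,0,0.6,0,-1.5,0],[-9.55,0,0.75,0,-1.66,0]]'; python3 -c "
from h import *
infix();go(0,.13,.10);
for n in('scene','top','wrist'):
    c=bot.camera(n);save(c,n+'1.png');np.save(n+'1.npy',c,allow_pickle=True)
im=cv2.imread('pics/scene1.png'); cv2.imwrite('pics/s1c.png',cv2.resize(im[170:300,200:400],None,fx=4,fy=4,interpolation=2))
"
```

```text
clock: 1.98
eef_pos: [0.4242, 0.27, 0.2982]
tool_rot: [0.524, -0.476, 0.475, -0.523]
ft_force: [1.4, -0.1, -0.0]
grip_width: -0.0001
t 1.975 tcp fix [0.0007 0.1296 0.2982] F [ 1.4 -0.1 -0. ] q [ 0.57  0.23  0.16  1.51 -0.    2.04]
to [0.4234 0.2703 0.1   ] shift [-0.02  7.93 -0.02] turn [0.01 0.   0.  ]
```

View pics/s1c.png

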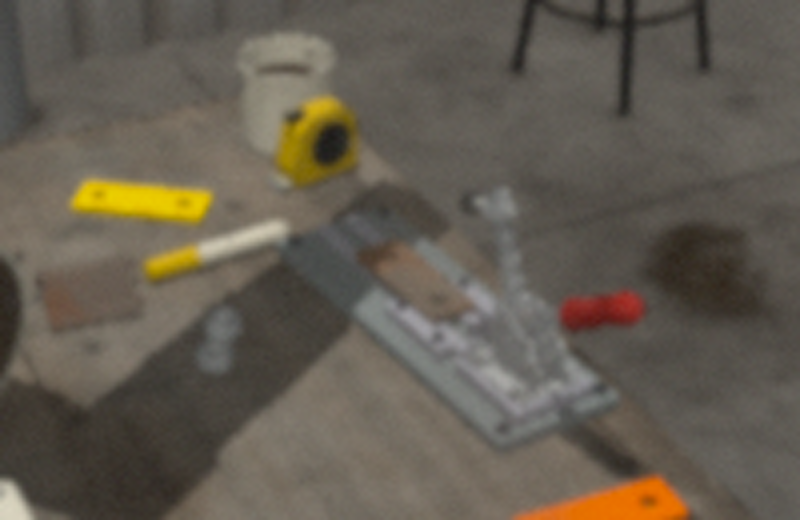

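View pics/wrist1.png

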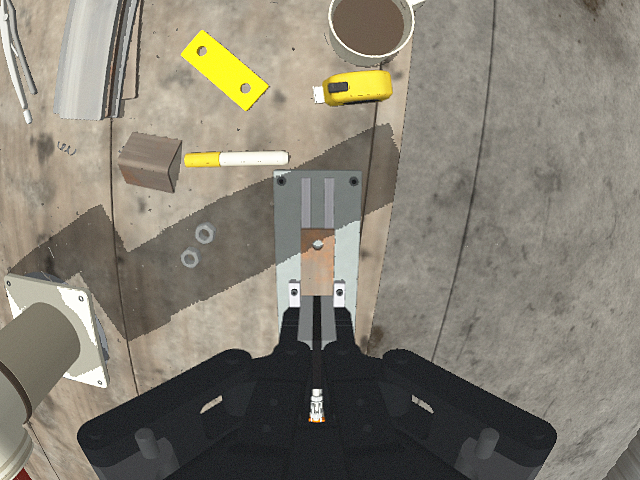

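View pics/top1.png

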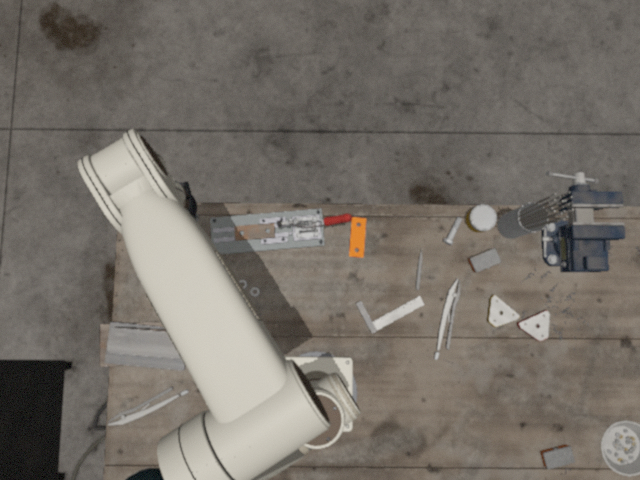

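The scene view shows the red handle from (570,312) to (640,308) in the crop, and the clamp arm standing up. The wrist view shows the bar at (317,262), its free hole at (317,244) and the plate end at row 170. I'll cross-check the pose with the wrist ray casting and triangulate the handle end.

```bash
cat >> h.py <<'E'
def wray(c,px):
    a=np.array([px[0]-c["cx"],px[1]-c["cy"]]); r=np.hypot(*a); th=r/c["fx"]
    d=np.array([*(a/max(r,1e-9)*np.sin(th)),np.cos(th)])
    Rm=cv2.Rodrigues(np.array(c["rvec"],float))[0]; return -Rm.T@np.array(c["tvec"],float).ravel(),Rm.T@d
def wz(c,px,z):
    o,d=wray(c,px); return o+d*(z-o[2])/d[2]
def tri(a,b):
    (o1,d1),(o2,d2)=a,b; s=np.linalg.lstsq(np.array([d1,-d2]).T,o2-o1,rcond=None)[0]
    p,q=o1+s[0]*d1,o2+s[1]*d2; return (p+q)/2,np.linalg.norm(p-q)
def F(p):
    c,xd,yd=fx(); return np.round([(p-c)@xd,(p-c)@yd,p[2]],4)
E
python3 - <<'E'
from h import *
w=np.load("wrist1.npy",allow_pickle=True).item()
for n,p,z in [("plate L",(274.5,170.5),.012),("plate R",(361,170.5),.012),("plateL low",(276,300),.012),("hole",(317.5,244.5),.026),("free end L",(301.5,228.5),.026),("free end R",(334,228.5),.026)]:
    q=wz(w,p,z); print(n,q.round(4),F(q))
s=np.load("scene1.npy",allow_pickle=True).item(); t=np.load("top0.npy",allow_pickle=True).item()
S=lambda p:ray(s,((p[0]+.5)/4+199.5,(p[1]+.5)/4+169.5))
T=lambda p:ray(t,((p[0]+.5)/4.4+194.5,(p[1]+.5)/4.4+194.5))
for a,b in [((640,308),(686,98)),((565,312),(570,117))]:
    p,e=tri(S(a),T(b)); print(p,e,F(p))
E
```

```text
plate L [0.3737 0.2892 0.012 ] [-0.0477  0.1536  0.012 ]
plate R [0.4736 0.2991 0.012 ] [0.0527 0.1539 0.012 ]
plateL low [0.3861 0.1223 0.012 ] [-0.0513 -0.0138  0.012 ]
hole [0.4318 0.2086 0.026 ] [0.0024 0.0678 0.026 ]
free end L [0.4113 0.2264 0.026 ] [-0.0162  0.0875  0.026 ]
free end R [0.4489 0.2301 0.026 ] [0.0216 0.0875 0.026 ]
[ 0.45777694 -0.08301276  0.1415419 ] 0.004293409001725498 [ 0.0005 -0.225   0.1415]
[ 0.44963171 -0.01565538  0.10132444] 0.002074082259544253 [-0.0012 -0.1571  0.1013]
```

```bash
python3 -c "
import cv2
im=cv2.imread('pics/wrist1.png'); cv2.imwrite('pics/w1c.png',cv2.resize(im[155:320,255:380],None,fx=3.6,fy=3.6,interpolation=2))
im=cv2.imread('pics/scene1.png'); cv2.imwrite('pics/s1d.png',cv2.resize(im[205:285,290:370],None,fx=7,fy=7,interpolation=2))"
```

```text
(no output)
```

View pics/w1c.png

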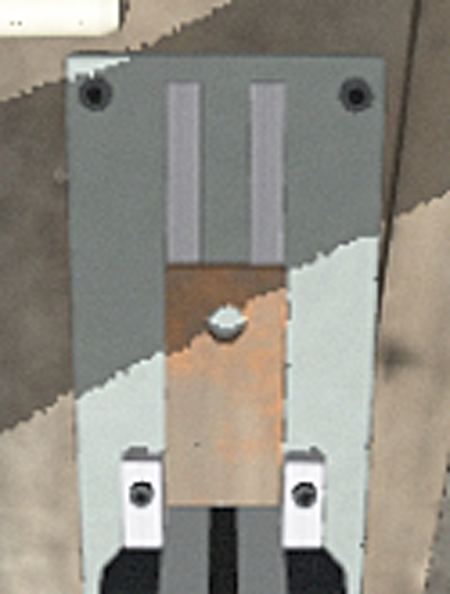

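View pics/s1d.png

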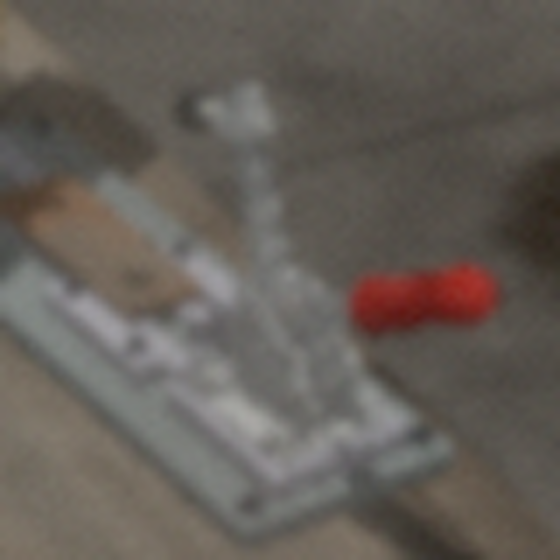

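```bash
python3 -m handwheel '[[0,2,0,0,0,0],[0,4,0,0,0,0],[0,6,0,0,0,0],[0,8,0,0,0,0],[0,9.6,0,0,0,0]]'; python3 -c "
from h import *
infix();go(0.001,.115,.0215)"
```

```text
clock: 2.75
eef_pos: [0.4232, 0.2663, 0.0571]
tool_rot: [0.523, -0.477, 0.476, -0.522]
ft_force: [0.4, -0.3, -0.9]
grip_width: -0.0002
t 2.75 tcp fix [-0.0007  0.126   0.0571] F [ 0.4 -0.3 -0.9] q [ 0.56  0.39 -0.27  0.91 -0.    2.04]
to [0.4259 0.2554 0.0215] shift [0.44 1.42 0.07] turn [ 0.01 -0.02  0.01]
```

```bash
python3 -m handwheel '[[0,0.5,0.07,0,0,0],[0,1,0.07,0,0,0],[0,1.4,0.07,0,0,0],[0,1.4,0.07,0,0,0],[0.1,1.4,0.07,0,0,0]]'; python3 -c "
from h import *
infix();go(0.001,.115,.0215)"
```

```text
clock: 3.38
eef_pos: [0.4268, 0.2663, 0.0246]
tool_rot: [-0.522, 0.476, -0.476, 0.523]
ft_force: [0.6, 0.2, 0.2]
grip_width: -0.0001
t 3.375 tcp fix [0.003  0.1257 0.0246] F [0.6 0.2 0.2] q [ 0.56  0.44 -0.31  0.83  0.    2.03]
to [0.4259 0.2554 0.0215] shift [ 0.43  0.12 -0.08] turn [-0.01 -0.01 -0.  ]
```

```bash
python3 -m handwheel '[[0.1,0,0,0,0,0],[0.2,0,0,0,0,0],[0.3,0,0,0,0,0],[0.4,0,0,0,0,0],[0.4,0,0,0,0,0]]'; python3 -c "
from h import *
infix();go(0.001,.06,.0215)
c=bot.camera('wrist');save(c,'w2.png')"
```

```text
clock: 4.0
eef_pos: [0.4271, 0.2556, 0.0238]
tool_rot: [0.523, -0.476, 0.476, -0.523]
ft_force: [-0.4, -0.4, -0.0]
grip_width: -0.0
t 4.0 tcp fix [0.0023 0.115  0.0238] F [-0.4 -0.4 -0. ] q [ 0.54  0.43 -0.32  0.82 -0.    2.02]
to [0.4311 0.2007 0.0215] shift [ 2.2   0.09 -0.05] turn [ 0.   -0.01  0.  ]
```

View pics/w2.png

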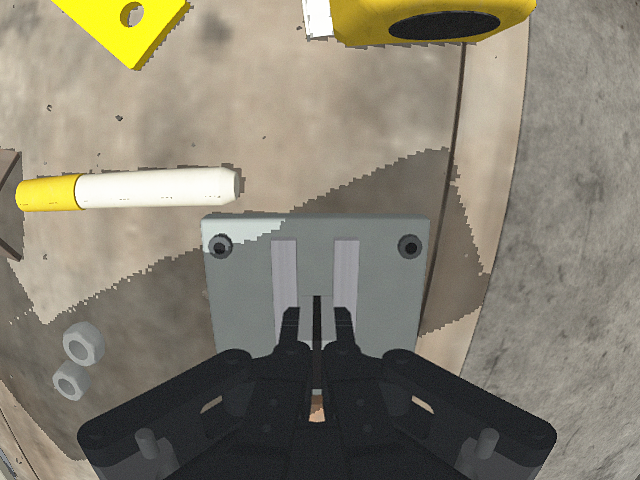

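```bash
python3 -m handwheel '[[0.1,0.1,0,0,0,0],[0.4,0.1,0,0,0,0],[0.8,0.1,0,0,0,0],[1.2,0.1,0,0,0,0],[1.5,0.1,0,0,0,0]]'; python3 -c "
from h import *
infix();go(0.001,.06,.0215)"
```

```text
clock: 4.68
eef_pos: [0.4307, 0.2178, 0.0213]
tool_rot: [-0.523, 0.476, -0.476, 0.523]
ft_force: [0.1, 1.0, -0.9]
grip_width: 0.0001
t 4.675 tcp fix [0.0022 0.077  0.0213] F [ 0.1  1.  -0.9] q [ 0.47  0.41 -0.36  0.8   0.    1.95]
to [0.4311 0.2007 0.0215] shift [ 0.68 -0.01 -0.05] turn [ 0.   -0.02 -0.  ]
```

```bash
python3 -m handwheel '[[0.2,0,0,0,0,0],[0.35,0,0,0,0,0],[0.5,0,0,0,0,0],[0.65,0,0,0,0,0],[0.65,0,0,0,0,0]]'; python3 -c "
from h import *
infix()
c=bot.camera('scene');save(c,'s2.png')
im=cv2.imread('pics/s2.png'); cv2.imwrite('pics/s2c.png',cv2.resize(im[195:295,260:380],None,fx=6,fy=6,interpolation=2))"
```

```text
clock: 5.3
eef_pos: [0.4323, 0.2019, 0.0213]
tool_rot: [0.523, -0.476, 0.476, -0.523]
ft_force: [-1.0, 0.1, 0.3]
grip_width: 0.0002
t 5.3 tcp fix [0.0023 0.0611 0.0213] F [-1.   0.1  0.3] q [ 0.44  0.4  -0.38  0.79 -0.    1.92]
```

View pics/s2c.png

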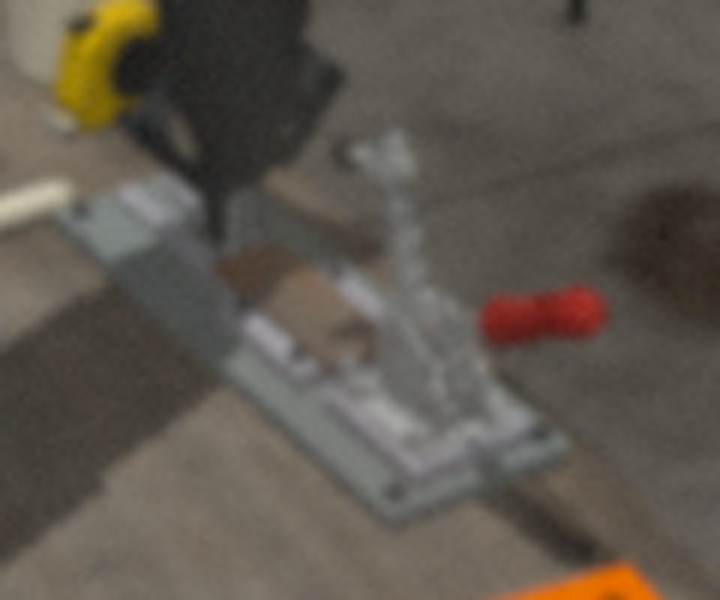

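The bar is following the fingers. I'll creep forward until the stop shows in the force reading.

```bash
python3 -m handwheel '[[0.03,0,0,0,0,0],[0.06,0,0,0,0,0],[0.09,0,0,0,0,0],[0.12,0,0,0,0,0],[0.12,0,0,0,0,0]]'; python3 -c "
from h import *
infix()"
```

```text
clock: 5.98
eef_pos: [0.4325, 0.1996, 0.0214]
tool_rot: [-0.523, 0.476, -0.476, 0.523]
ft_force: [0.1, 2.3, -0.1]
grip_width: -0.0001
t 5.975 tcp fix [0.0023 0.0588 0.0214] F [ 0.1  2.3 -0.1] q [ 0.43  0.4  -0.38  0.79  0.    1.91]
```

```bash
python3 -m handwheel '[[0.03,0,0,0,0,0],[0.06,0,0,0,0,0],[0.09,0,0,0,0,0],[0.12,0,0,0,0,0],[0.12,0,0,0,0,0]]'; python3 -c "
from h import *
infix()"
```

```text
clock: 6.6
eef_pos: [0.4329, 0.1993, 0.0217]
tool_rot: [-0.521, 0.477, -0.474, 0.525]
ft_force: [-1.0, 9.0, -1.0]
grip_width: 0.0002
t 6.6 tcp fix [0.0027 0.0584 0.0217] F [-1.  9. -1.] q [ 0.43  0.4  -0.38  0.79  0.01  1.9 ]
```

```bash
python3 -m handwheel '[[0.04,0,0,0,0,0],[0.08,0,0,0,0,0],[0.12,0,0,0,0,0],[0.12,0,0,0,0,0],[0.12,0,0,0,0,0]]'; python3 -c "
from h import *
infix()"
```

```text
clock: 7.22
eef_pos: [0.4334, 0.199, 0.0221]
tool_rot: [-0.52, 0.478, -0.472, 0.527]
ft_force: [-1.9, 17.2, -0.7]
grip_width: -0.0003
t 7.225 tcp fix [0.0031 0.0581 0.0221] F [-1.9 17.2 -0.7] q [ 0.42  0.4  -0.38  0.79  0.01  1.9 ]
```

```bash
python3 -m handwheel '[[-1,0,0,0,0,0],[-2,-0.5,0,0,0,0],[-2,-2.5,0,0,0,0],[-2,-4.5,0,0,0,0],[-2,-6.5,0,0,0,0]]'; python3 -m handwheel '[[0,-2,0,0,0,0],[0,-4,0,0,0,0],[0,-5,0,0,0,0],[0,-5,0,0,0,0],[0,-5,0,0,0,0]]';python3 -c "
from h import *
infix()
c=bot.camera('wrist');save(c,'w3.png')
for p in [(0,0)]: pass
np.save('w3.npy',c,allow_pickle=True)
go(0,-.275,.30)"
```

```text
clock: 7.85
eef_pos: [0.4281, 0.2421, 0.1851]
tool_rot: [0.523, -0.476, 0.477, -0.522]
ft_force: [1.3, 0.7, 1.1]
grip_width: 0.0004
clock: 8.48
eef_pos: [0.4279, 0.2424, 0.3075]
tool_rot: [0.524, -0.476, 0.476, -0.522]
ft_force: [-0.5, 0.6, -0.8]
grip_width: 0.0001
t 8.475 tcp fix [0.0018 0.1018 0.3075] F [-0.5  0.6 -0.8] q [ 0.52  0.21  0.16  1.52 -0.    1.99]
to [ 0.462  -0.1329  0.3   ] shift [15.07  0.31 -0.03] turn [ 0.02 -0.01  0.01]
```

View pics/w3.png

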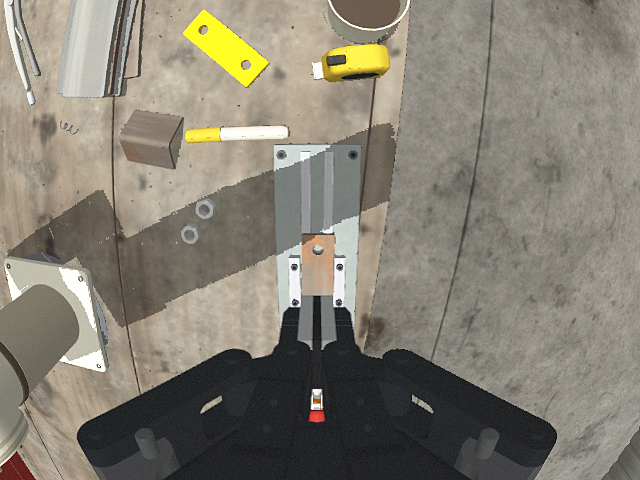

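The wrist view shows the plate end at row 145, the bar's free end at row 234 and the hole at (318,250).

```bash
python3 -c "
from h import *
w=np.load('w3.npy',allow_pickle=True).item()
for n,p,z in [('plate',(318,145),.012),('strip end',(318,152),.018),('free end',(318,234),.026),('hole',(318,250),.026),('guide end',(295,257),.023),('gl',(289.5,262),.023),('gr',(345,262),.023)]: print(n,wz(w,p,z).round(4),F(wz(w,p,z)))
"; python3 -m handwheel '[[1.8,0,0,0,0,0],[3.6,0,0,0,0,0],[5.5,0,0,0,0,0],[7.5,0,0,0,0,0],[9,0.1,0,0,0,0]]';python3 -c "
from h import *
infix();go(0,-.275,.30)"
```

```text
plate [0.4247 0.2931 0.012 ] [0.0034 0.1526 0.012 ]
strip end [0.4254 0.2854 0.018 ] [0.0034 0.1448 0.018 ]
free end [0.4345 0.1887 0.026 ] [0.0032 0.0478 0.026 ]
hole [0.4364 0.1684 0.026 ] [0.0032 0.0273 0.026 ]
guide end [0.4091 0.1555 0.023 ] [-0.0252  0.0171  0.023 ]
gl [0.4028 0.1482 0.023 ] [-0.0322  0.0104  0.023 ]
gr [0.4713 0.1546 0.023 ] [0.0367 0.0103 0.023 ]
clock: 9.15
eef_pos: [0.4485, 0.0171, 0.3048]
tool_rot: [0.523, -0.477, 0.476, -0.522]
ft_force: [0.5, 0.3, -0.4]
grip_width: -0.0001
t 9.15 tcp fix [ 0.0008 -0.1244  0.3048] F [ 0.5  0.3 -0.4] q [ 0.04  0.12  0.05  1.5  -0.    1.52]
to [ 0.462  -0.1329  0.3   ] shift [ 6.02  0.19 -0.01] turn [ 0.02 -0.02  0.  ]
```

```bash
python3 -m handwheel '[[1.5,0,0,0,0,0],[3,0,0,0,0,0],[4.5,0.1,0,0,0,0],[6,0.2,0,0,0,0],[6,0.2,0,0,0,0]]';python3 -c "
from h import *
infix();go(0.001,-.275,.12)
c=bot.camera('wrist');save(c,'w4.png');np.save('w4.npy',c,allow_pickle=True)"
```

```text
clock: 9.78
eef_pos: [0.4623, -0.1322, 0.2991]
tool_rot: [0.523, -0.478, 0.476, -0.521]
ft_force: [0.0, 1.5, -0.3]
grip_width: -0.0
t 9.775 tcp fix [ 0.0003 -0.2743  0.2991] F [ 0.   1.5 -0.3] q [-0.28  0.19  0.11  1.5  -0.    1.2 ]
to [ 0.463  -0.1328  0.12  ] shift [0.03 7.16 0.06] turn [ 0.02 -0.04 -0.01]
```

View pics/w4.png

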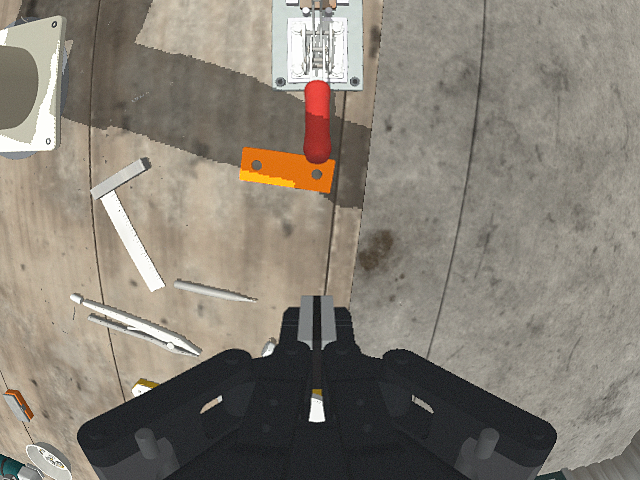

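The handle (317,80–160) is straight ahead of the fingertips at column 317. I'll go down behind it.

```bash
python3 -c "
from h import *
w=np.load('w4.npy',allow_pickle=True).item(); print(F(wz(w,(317,160),.14)))"; python3 -m handwheel '[[0,1.5,0,0,0,0],[0,3,0,0,0,0],[0,4.5,0,0,0,0],[0,6,0,0,0,0],[0,7.2,0,0,0,0]]'; python3 -m handwheel '[[0,0,0,0,0,0],[-0.4,0,0,0,0,0],[-0.7,0,0,0,0,0],[-1,0,0,0,0,0],[-1,0,0,0,0,0]]';python3 -c "
from h import *
infix();go(0.001,-.275,.12)"
```

```text
[ 0.0006 -0.2258  0.14  ]
clock: 10.45
eef_pos: [0.462, -0.1286, 0.1193]
tool_rot: [0.524, -0.477, 0.475, -0.523]
ft_force: [0.9, -1.1, 0.5]
grip_width: 0.0
clock: 11.08
eef_pos: [0.4612, -0.1047, 0.122]
tool_rot: [-0.523, 0.475, -0.476, 0.523]
ft_force: [0.6, -0.6, 0.3]
grip_width: 0.0004
t 11.075 tcp fix [ 0.0019 -0.2469  0.122 ] F [ 0.6 -0.6  0.3] q [-0.22  0.27 -0.26  1.04 -0.    1.25]
to [ 0.463  -0.1328  0.12  ] shift [ 1.12  0.08 -0.03] turn [-0.01 -0.01  0.  ]
```

```bash
python3 -m handwheel '[[-0.25,0,0,0,0,0],[-0.5,-0.05,0,0,0,0],[-0.75,-0.1,0,0,0,0],[-1,-0.2,0,0,0,0],[-1.2,-0.3,0,0,0,0]]';python3 -c "
from h import *
infix()"
```

```text
clock: 11.7
eef_pos: [0.4598, -0.0884, 0.1328]
tool_rot: [0.528, -0.47, 0.487, -0.514]
ft_force: [-7.5, -40.2, 20.8]
grip_width: -0.0003
t 11.7 tcp fix [ 0.002  -0.2305  0.1328] F [ -7.5 -40.2  20.8] q [-0.17  0.24 -0.26  1.06 -0.03  1.31]
```

The force points along the handle's axis, so the tip slipped onto the handle's end face. I'll back off, go lower, and follow the arc with the finger under the end corner.

```bash
python3 -m handwheel '[[0.6,0,0,0,0,0],[1.2,0,0,0,0,0],[1.8,0,0,0,0,0],[1.8,0.6,0,0,0,0],[1.8,1,0,0,0,0]]';python3 -m handwheel '[[0,0,0,0,0,0],[0,0,0,0,0,0],[0,0,0,0,0,0],[0,0,0,0,0,0],[0,0,0,0,0,0]]';python3 -c "
from h import *
infix()
w=bot.camera('wrist');save(w,'w5.png')
s=bot.camera('scene');save(s,'s5.png')
im=cv2.imread('pics/s5.png'); cv2.imwrite('pics/s5c.png',cv2.resize(im[195:295,260:380],None,fx=6,fy=6,interpolation=2))"
```

```text
clock: 12.32
eef_pos: [0.4619, -0.1203, 0.1027]
tool_rot: [0.523, -0.477, 0.476, -0.523]
ft_force: [-0.8, 0.2, -0.4]
grip_width: 0.0005
clock: 12.95
eef_pos: [0.4625, -0.1202, 0.1041]
tool_rot: [-0.523, 0.476, -0.476, 0.523]
ft_force: [-0.0, -0.0, 0.1]
grip_width: 0.0004
t 12.95 tcp fix [ 0.0017 -0.2625  0.1041] F [-0.  -0.   0.1] q [-0.25  0.29 -0.27  1.   -0.    1.22]
```

View pics/w5.png

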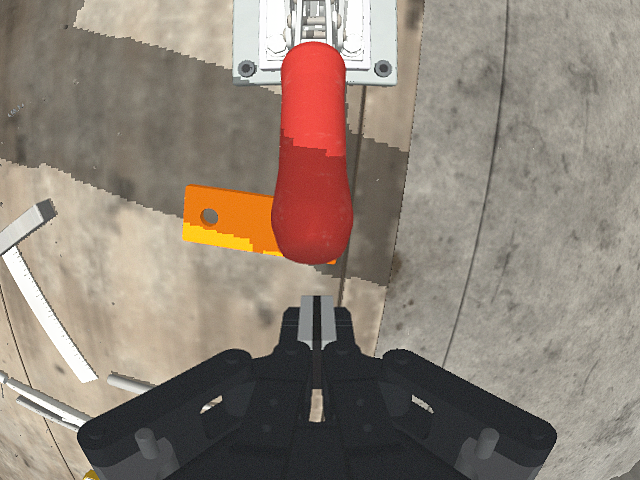

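View pics/s5c.png

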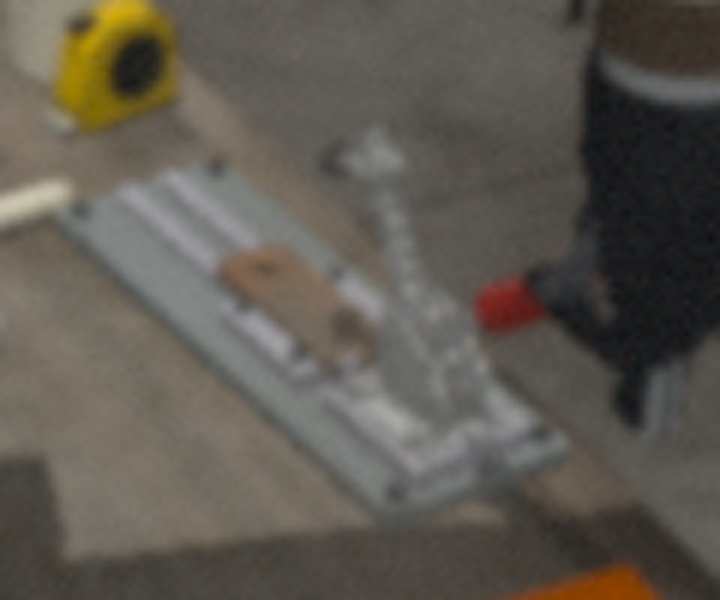

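```bash
python3 -m handwheel '[[-0.4,0,0,0,0,0],[-0.8,-0.05,0,0,0,0],[-1,-0.3,0,0,0,0],[-1.15,-0.6,0,0,0,0],[-1.3,-0.9,0,0,0,0]]';python3 -c "
from h import *
infix()"
```

```text
clock: 13.68
eef_pos: [0.4596, -0.0885, 0.127]
tool_rot: [0.523, -0.475, 0.477, -0.522]
ft_force: [0.5, -5.2, -2.9]
grip_width: -0.0002
t 13.675 tcp fix [ 0.0018 -0.2306  0.127 ] F [ 0.5 -5.2 -2.9] q [-0.19  0.25 -0.26  1.05 -0.    1.29]
```

Forces are low and the lever is moving. I'll continue along the arc.

```bash
python3 -m handwheel '[[-0.25,-0.33,0,0,0,0],[-0.5,-0.65,0,0,0,0],[-0.8,-0.97,0,0,0,0],[-1,-1.15,0,0,0,0],[-1.25,-1.35,0,0,0,0]]';python3 -c "
from h import *
infix()"
```

```text
clock: 14.3
eef_pos: [0.4563, -0.0565, 0.1603]
tool_rot: [0.523, -0.476, 0.476, -0.523]
ft_force: [0.6, -4.3, -2.4]
grip_width: 0.0001
t 14.3 tcp fix [ 0.0016 -0.1984  0.1603] F [ 0.6 -4.3 -2.4] q [-0.12  0.21 -0.23  1.13 -0.    1.35]
```

```bash
python3 -m handwheel '[[-0.25,-0.15,0,0,0,0],[-0.5,-0.3,0,0,0,0],[-0.75,-0.4,0,0,0,0],[-1,-0.48,0,0,0,0],[-1.25,-0.55,0,0,0,0]]';python3 -c "
from h import *
infix();go(0.001,-.147,.177)"
```

```text
clock: 14.92
eef_pos: [0.4536, -0.0261, 0.1749]
tool_rot: [0.523, -0.476, 0.477, -0.522]
ft_force: [-2.0, -6.8, 5.3]
grip_width: -0.0004
t 14.925 tcp fix [ 0.0018 -0.1679  0.1749] F [-2.  -6.8  5.3] q [-0.06  0.18 -0.22  1.17 -0.    1.42]
to [ 0.4508 -0.0054  0.177 ] shift [-0.83 -0.09 -0.03] turn [-0.   -0.01  0.01]
```

```bash
python3 -m handwheel '[[-0.2,0,0,0,0,0],[-0.4,0,0,0,0,0],[-0.6,0,0,0,0,0],[-0.75,0,0,0,0,0],[-0.75,0,0,0,0,0]]';python3 -c "
from h import *
infix();go(0.001,-.143,.175)
s=bot.camera('scene');save(s,'s6.png');np.save('s6.npy',s,allow_pickle=True)
im=cv2.imread('pics/s6.png'); cv2.imwrite('pics/s6c.png',cv2.resize(im[195:295,260:380],None,fx=6,fy=6,interpolation=2))"
```

```text
clock: 15.55
eef_pos: [0.4525, -0.0066, 0.175]
tool_rot: [-0.522, 0.475, -0.477, 0.524]
ft_force: [0.2, -3.7, 2.6]
grip_width: -0.0002
t 15.55 tcp fix [ 0.0025 -0.1484  0.175 ] F [ 0.2 -3.7  2.6] q [-0.01  0.18 -0.22  1.17  0.    1.46]
to [ 0.4504 -0.0014  0.175 ] shift [-0.22 -0.   -0.06] turn [-0.01 -0.01  0.  ]
```

View pics/s6c.png

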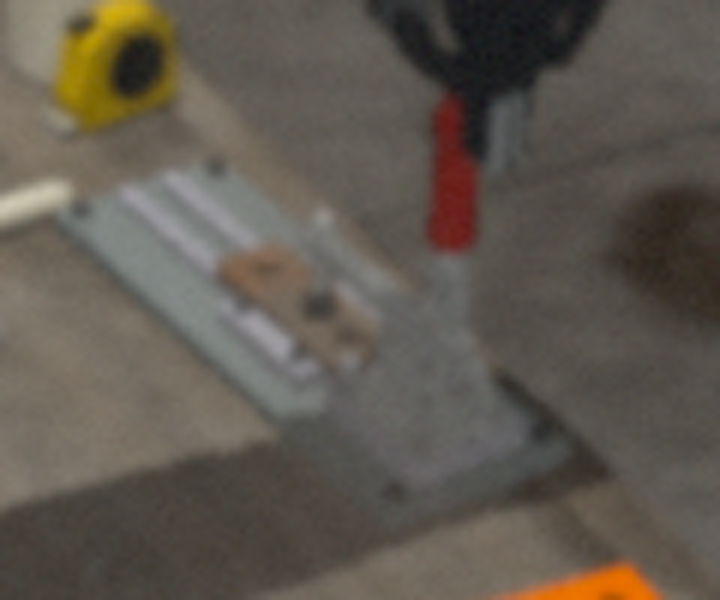

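The handle is nearly upright and the arm is almost down on the bar. I'll creep until the force rises.

```bash
python3 -m handwheel '[[-0.05,0,0,0,0,0],[-0.1,0,0,0,0,0],[-0.15,0,0,0,0,0],[-0.2,0,0,0,0,0],[-0.2,0,0,0,0,0]]';python3 -c "
from h import *
infix()"
```

```text
clock: 16.23
eef_pos: [0.452, -0.0039, 0.1744]
tool_rot: [0.523, -0.475, 0.478, -0.522]
ft_force: [0.7, -10.2, 4.1]
grip_width: 0.0
t 16.225 tcp fix [ 0.0023 -0.1457  0.1744] F [  0.7 -10.2   4.1] q [-0.01  0.18 -0.22  1.16 -0.    1.47]
```

```bash
python3 -m handwheel '[[-0.05,0,0,0,0,0],[-0.1,0,0,0,0,0],[-0.15,0,0,0,0,0],[-0.2,0,0,0,0,0],[-0.2,0,0,0,0,0]]';python3 -c "
from h import *
infix()"
```

```text
clock: 16.85
eef_pos: [0.4519, -0.0034, 0.1746]
tool_rot: [0.525, -0.473, 0.481, -0.519]
ft_force: [1.7, -23.3, 4.7]
grip_width: 0.0
t 16.85 tcp fix [ 0.0023 -0.1451  0.1746] F [  1.7 -23.3   4.7] q [ 0.    0.18 -0.23  1.16 -0.01  1.48]
```

```bash
python3 -m handwheel '[[-0.05,0,0,0,0,0],[-0.1,0,0,0,0,0],[-0.1,0,0,0,0,0],[-0.1,0,0,0,0,0],[-0.1,0,0,0,0,0]]';python3 -c "
from h import *
infix()
s=bot.camera('scene');save(s,'s7.png');np.save('s7.npy',s,allow_pickle=True)
im=cv2.imread('pics/s7.png'); cv2.imwrite('pics/s7c.png',cv2.resize(im[195:295,260:380],None,fx=6,fy=6,interpolation=2))"
```

```text
clock: 17.48
eef_pos: [0.4519, -0.0032, 0.1747]
tool_rot: [0.526, -0.472, 0.483, -0.517]
ft_force: [1.4, -29.7, 4.7]
grip_width: -0.0002
t 17.475 tcp fix [ 0.0023 -0.145   0.1747] F [  1.4 -29.7   4.7] q [ 0.01  0.18 -0.23  1.16 -0.02  1.49]
```

View pics/s7c.png

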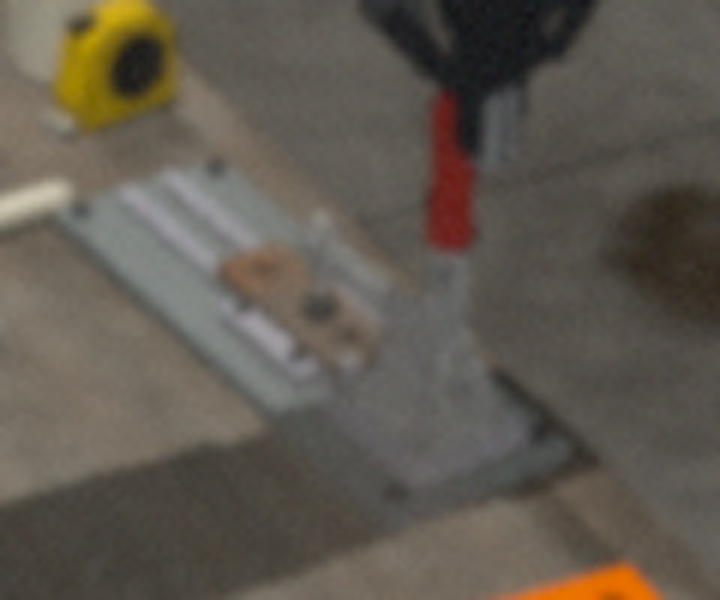

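```bash
python3 -m handwheel '[[0.8,0,0,0,0,0],[1.8,0,0,0,0,0],[1.8,-2,0,0,0,0],[1.8,-4,0,0,0,0],[1.8,-5.6,0,0,0,0]]';python3 -c "
from h import *
infix();go(0.0015,.04,.32)
s=bot.camera('scene');save(s,'s8.png');np.save('s8.npy',s,allow_pickle=True)
im=cv2.imread('pics/s8.png'); cv2.imwrite('pics/s8c.png',cv2.resize(im[195:295,260:380],None,fx=6,fy=6,interpolation=2))
"
```

```text
clock: 18.15
eef_pos: [0.4546, -0.038, 0.3152]
tool_rot: [-0.522, 0.477, -0.475, 0.524]
ft_force: [0.5, -0.6, -0.1]
grip_width: -0.0003
t 18.15 tcp fix [ 0.0016 -0.1799  0.3152] F [ 0.5 -0.6 -0.1] q [-0.09  0.13  0.09  1.53  0.    1.39]
to [0.4335 0.1808 0.32  ] shift [-8.8  -0.16 -0.02] turn [-0.   -0.01 -0.02]
```

View pics/s8c.png

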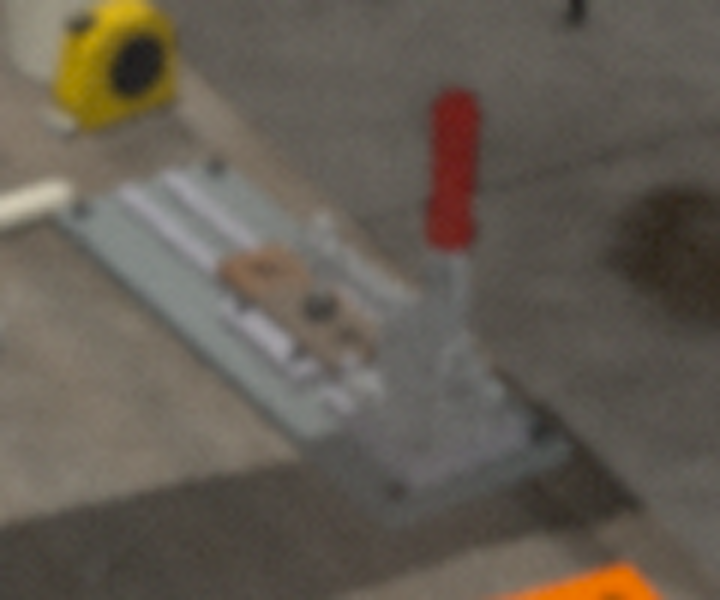

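The handle stands upright at crop (455,92)–(450,250) and the foot is on the bar at (318,300). I'll check the angle numerically.

```bash
python3 -c "
from h import *
s=np.load('s8.npy',allow_pickle=True).item(); a=np.load('scene1.npy',allow_pickle=True).item()
for c in(a,s):
    h=cv2.cvtColor(c['color'],cv2.COLOR_RGB2HSV); m=((h[...,0]<6)|(h[...,0]>174))&(h[...,1]>150)&(h[...,2]>70)
    m[:200]=0;m[:,:310]=0;m[270:]=0;m[:,380:]=0
    y,x=np.nonzero(m); print(x.mean(),y.mean(),y.min(),y.max(),len(x))
for th in(0,.05,.1,.15,1.014):
    print(th,proj(s,[W(.0015,-.120-r*np.sin(th),.076+r*np.cos(th)) for r in(.085,.124)]).round(1).tolist())
"; python3 -m handwheel '[[-1.8,0,0,0,0,0],[-3.6,0,0,0,0,0],[-5.5,0,0,0,0,0],[-7.3,-0.1,0,0,0,0],[-8.8,-0.2,0,0,0,0]]';python3 -c "
from h import *
infix();go(0.0015,.028,.10)
c=bot.camera('top');save(c,'t9.png');np.save('t9.npy',c,allow_pickle=True)
im=cv2.imread('pics/t9.png'); cv2.imwrite('pics/t9c.png',cv2.resize(im[195:265,195:375],None,fx=4.4,fy=4.4,interpolation=2))
"
```

```text
350.12 247.232 243 251 125
335.2040816326531 222.99319727891157 211 235 147
0 [[334.8, 222.0], [335.4, 209.2]]
0.05 [[335.7, 222.8], [336.8, 210.2]]
0.1 [[336.7, 223.6], [338.2, 211.4]]
0.15 [[337.6, 224.4], [339.6, 212.6]]
1.014 [[350.6, 247.3], [359.2, 246.7]]
clock: 18.82
eef_pos: [0.4329, 0.1824, 0.318]
tool_rot: [0.523, -0.477, 0.474, -0.523]
ft_force: [0.3, -0.0, 1.1]
grip_width: 0.0001
t 18.825 tcp fix [0.0011 0.0416 0.318 ] F [ 0.3 -0.   1.1] q [0.4  0.16 0.13 1.54 0.   1.87]
to [0.4346 0.1689 0.1   ] shift [0.57 8.72 0.04] turn [ 0.02 -0.   -0.01]
```

View pics/t9c.png

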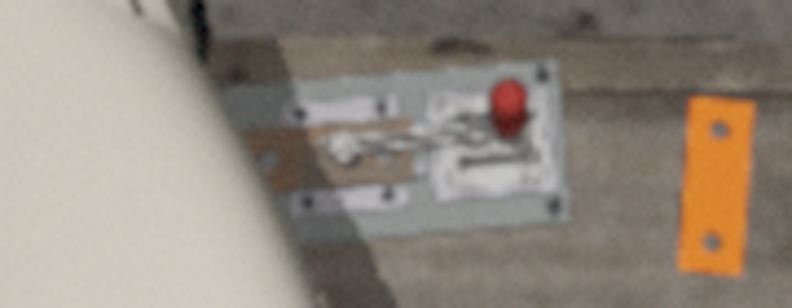

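The top view shows the clamp foot at (345,148) on the bar, the bar's stop end at about (413,150) and the free hole at (268,159).

```bash
python3 -c "
from h import *
c=np.load('t9.npy',allow_pickle=True).item()
P=lambda p,z: onz(c,((p[0]+.5)/4.4+194.5,(p[1]+.5)/4.4+194.5),z)
for p in[(268,159),(413,150)]: print(F(P(p,.026)))
print(F(P((510,98),.2)))
";python3 -m handwheel '[[0.1,1.8,0,0,0,0],[0.2,3.6,0,0,0,0],[0.4,5.4,0,0,0,0],[0.5,7,0,0,0,0],[0.55,8.5,0,0,0,0]]';python3 -c "
from h import *
infix();go(0.0015,.028,.052)
c=bot.camera('wrist');save(c,'w9.png');np.save('w9.npy',c,allow_pickle=True)
"
```

```text
[0.0013 0.03   0.026 ]
[-0.001  -0.0605  0.026 ]
[-0.0021 -0.1229  0.2   ]
clock: 19.5
eef_pos: [0.4341, 0.1665, 0.1043]
tool_rot: [0.523, -0.477, 0.475, -0.523]
ft_force: [-0.3, 0.3, -0.6]
grip_width: 0.0002
t 19.5 tcp fix [0.0007 0.0257 0.1043] F [-0.3  0.3 -0.6] q [ 0.36  0.27 -0.3   1.    0.    1.84]
to [0.4346 0.1689 0.052 ] shift [-0.09  2.09  0.04] turn [ 0.02 -0.01 -0.01]
```

View pics/w9.png

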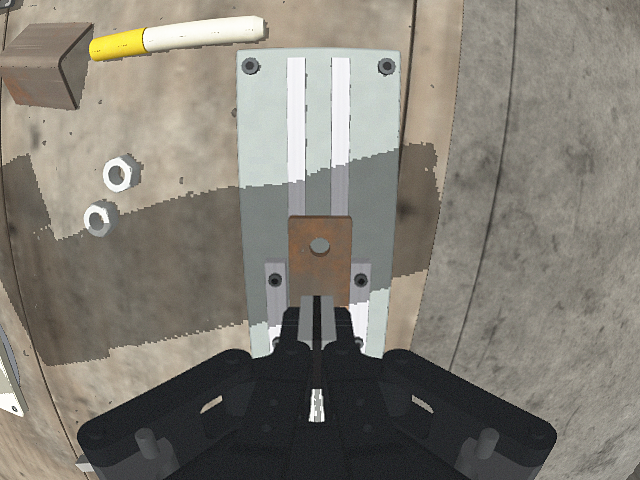

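The hole is at (319,246), ahead of the tips. I'll measure it again and descend.

```bash
python3 -c "
from h import *
w=np.load('w9.npy',allow_pickle=True).item(); print(F(wz(w,(319.5,246),.026)))";python3 -m handwheel '[[-0.1,0.5,0.05,0,0,0],[-0.12,1,0.05,0,0,0],[-0.12,1.5,0.05,0,0,0],[-0.12,2,0.05,0,0,0],[-0.12,2.1,0.05,0,0,0]]';python3 -m handwheel '[[0,0,0,0,0,0],[0,0,0,0,0,0],[0,0,0,0,0,0],[0,0,0,0,0,0],[0,0,0,0,0,0]]';python3 -c "
from h import *
infix();go(0.0015,.028,.052)
c=bot.camera('wrist');save(c,'w10.png');np.save('w10.npy',c,allow_pickle=True)
c=bot.camera('scene');save(c,'s10.png')
im=cv2.imread('pics/s10.png'); cv2.imwrite('pics/s10c.png',cv2.resize(im[195:295,260:380],None,fx=6,fy=6,interpolation=2))
"
```

```text
[0.0026 0.029  0.026 ]
clock: 20.18
eef_pos: [0.4359, 0.1689, 0.0529]
tool_rot: [0.523, -0.476, 0.476, -0.522]
ft_force: [-0.3, -0.6, -0.6]
grip_width: 0.0001
clock: 20.8
eef_pos: [0.4366, 0.1691, 0.0539]
tool_rot: [-0.523, 0.476, -0.476, 0.523]
ft_force: [-0.1, 0.6, 0.4]
grip_width: 0.0
t 20.8 tcp fix [0.0035 0.028  0.0539] F [-0.1  0.6  0.4] q [ 0.37  0.34 -0.36  0.87  0.    1.85]
to [0.4346 0.1689 0.052 ] shift [ 0.    0.08 -0.08] turn [-0.   -0.01 -0.  ]
```

View pics/w10.png

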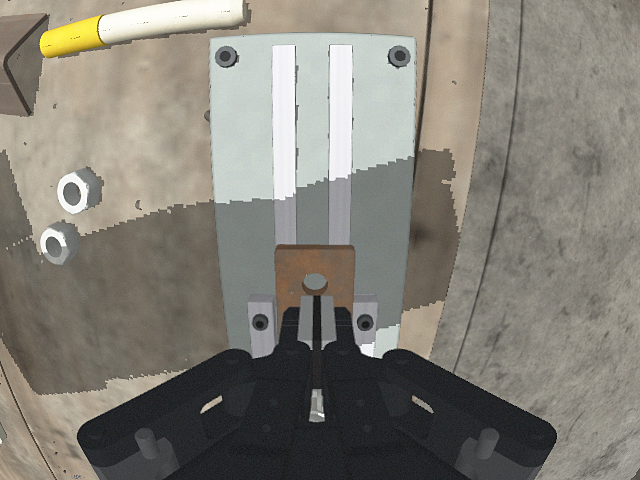

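View pics/s10c.png

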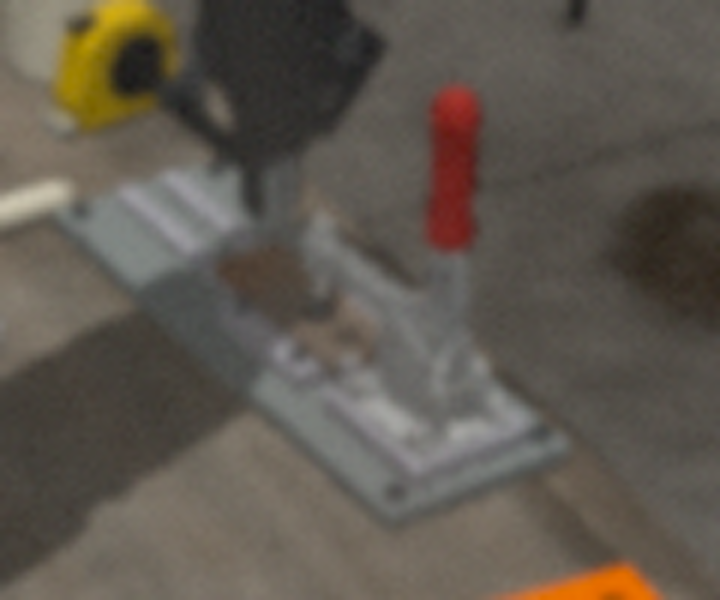

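```bash
python3 -c "
from h import *
w=np.load('w10.npy',allow_pickle=True).item(); print(F(wz(w,(315,282),.026)));infix()
t=wray(w,(317,297));o,d=t;print('tip ray at tip z',F(o+d*(.0535-o[2])/d[2]))"
for i in 1 2 3 4; do :; done
python3 -m handwheel '[[0,0,0,0,0,0],[0,0,0,0,0,0],[0,0,0,0,0,0],[0,0,0,0,0,0],[0,0,0,0,0,0]]'; python3 -m handwheel '[[0,0,0,0,0,0],[0,0,0,0,0,0],[0,0,0,0,0,0],[0,0,0,0,0,0],[0,0,0,0,0,0]]'; python3 -m handwheel '[[0,0,0,0,0,0],[0,0,0,0,0,0],[0,0,0,0,0,0],[0,0,0,0,0,0],[0,0,0,0,0,0]]'
```

```text
[0.0029 0.0297 0.026 ]
t 20.9 tcp fix [0.0034 0.028  0.0539] F [-0.2 -0.2 -0.4] q [ 0.37  0.34 -0.36  0.87 -0.    1.85]
tip ray at tip z [0.0039 0.0353 0.0535]
clock: 21.52
eef_pos: [0.4365, 0.1691, 0.0538]
tool_rot: [0.523, -0.476, 0.476, -0.523]
ft_force: [0.0, -0.4, 0.1]
grip_width: -0.0
clock: 22.15
eef_pos: [0.4365, 0.1691, 0.0538]
tool_rot: [0.523, -0.476, 0.476, -0.523]
ft_force: [0.7, 0.4, 0.6]
grip_width: -0.0
clock: 22.78
eef_pos: [0.4365, 0.1691, 0.0538]
tool_rot: [-0.523, 0.476, -0.476, 0.523]
ft_force: [-0.6, 0.3, 0.4]
grip_width: 0.0001
```

The tips are within about 2 mm of the hole's axis and have been still for more than 2 s. No contact force shows, so I'm handing in.

```bash
python3 -c "
from h import *
bot.job_done(); infix()"
```

```text
the job is handed in; nothing more can be done
the job is handed in; nothing more can be done
```

I pushed the bar home against the stop dowels, shut the clamp on it and left the fingertips pointing at the free-end hole. The job was handed in at about 23 s; no verdict came back.

- **Bar:** it stopped solidly at the dowels, with 17 N at the fingers and almost no further movement. The last top view put its end 60.5 mm to -y of the fixture's origin, against 61 mm for the stop line. A rough comparison with the strip ends in an earlier wrist view put it 2 mm further, which I took as camera error.
- **Clamp:** my first push slipped onto the handle's rounded end face and reached about 46 N at the wrist without turning the lever. I backed off and followed the handle's arc from lower down. It stopped hard at about 30 N. The scene view puts the lever at about 0 to 0.02 rad after I let go. The foot looked seated on the bar in the pictures; its force could not be measured.
- **Pointing:** the tips are about 28 mm above the bar and 2 mm from the hole's axis by the measured tool position and the wrist camera. Sighting on the fingertips themselves suggested up to 6 mm. They were held still for over 2.5 s with force readings at noise level (under 1 N), too coarse to check the 0.2 N contact limit.
- **Other things on the bench:** I steered clear of them, but took no final picture to check the punch and bolt.

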